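# Lock the squeeze-tab cap onto the specimen chamber

### The job

Close the specimen chamber on the optical bench with its cap: pick the cap up by pinching its two orange tabs together, keep them squeezed while you lower it fully home into the metal ring on top of the chamber, then turn it clockwise (seen from above) until it meets its stop and let go, so that both tabs spring back out and lock it. Be gentle: squeeze no harder than needed, do not force the cap down or against the stop, and leave the oil bottle, the objective and the slide box undisturbed.

Things in the scene. Friction and masses are not known exactly. Their poses are not given: they have to be found in the camera images.
- cap: Loose light grey plug cap, about 0.16 kg, standing upright on the bench. Origin: centre of its underside, z up. Plug 48.6 mm in diameter, 30 mm high; its lowest 7 mm taper to 38 mm across at the underside. A dark crown (28 mm diameter) rises to 40 mm. Two orange spring tabs on its +x and -x sides. The cap is the same after a half turn.
- ears (a point): On the cap's axis, 41.5 mm above its underside, midway between the tabs' orange ears: where to pinch. Ears: 24 mm wide (along the cap's y), 5 mm thick, from 30.5 to 52.5 mm above the underside. Over their outer faces (along x) 54 mm when free, 42 mm when fully squeezed. Keep the fingertips 28 mm or more above the underside, to clear the ring.
- teeth (a point): On the cap's axis, 22.75 mm above its underside, at the height of the locking teeth: one orange tooth below each ear, 10 mm wide, from 19.5 to 26 mm above the underside. Each tip is 31 mm from the axis when free, 25 mm when its tab is fully squeezed.
- lug (a point): Outer end of one of the cap's two fixed steel lugs, 31 mm from its axis, 12 mm above its underside. Each is 10 mm wide and spans 8 to 16 mm above the underside. Seen from above they point 60 degrees clockwise from the cap's +x and -x. They pass the ring's lip only through its slots.
- tab_a (a joint): Inward travel (m) of the +x tab: 0 free, 0.006 fully squeezed. Its spring pushes out with 3 N when free and 9 N when fully squeezed. A grip of 15 to 20 N holds both tabs fully in and carries the cap; more than 45 N would damage them.
- tab_b (a joint): The same for the -x tab.
- chamber: Dark specimen chamber fixed to the bench: foot 110 x 110 x 10 mm, block 94 x 94 mm up to 60 mm, aluminium bayonet ring on top. Origin: centre of its underside on the bench, z up, x the direction from its window side to its back.
- port (a point): Centre of the port, on the chamber's top face, 60 mm above the bench: the underside of a fully home cap rests here. Once home, the cap turns 60 degrees clockwise (seen from above) to a firm stop; there its teeth face the slots and spring out into them when the tabs are let go (about 5 degrees of play). More than 35 N on ring or port is too much.
- rim (a point): Centre of the bayonet ring's top, 86 mm above the bench, 26 mm above the port. Ring: 80 mm outer diameter, round bore of 26 mm radius. Two slots 180 degrees apart, 16 mm wide, run outward through its lip. Their line lies along the chamber's x axis only within 11.5 degrees either way (clamped by hand, firmly); no reading tells: find it by feel or sight.
- lip (a point): Centre of the underside of the ring's lip, 18 mm above the port (the lip is 8 mm thick). Below it the lugs can turn. The cap enters with its x axis 60 degrees counter-clockwise (seen from above) of the slots' line, about 5 degrees of play, tabs squeezed (free teeth strike the lip). It is locked with its x axis along that line.
- oil: Amber bottle, 28 mm diameter, 62 mm high, standing; origin at the centre of its underside. Leave alone.
- objective: Steel microscope objective, 28 mm diameter, 46 mm high, standing; origin at the centre of its underside. Leave alone.
- slides: Blue slide box with a pale lid, 50 x 85 x 32 mm; origin at the centre of its underside. Leave alone.
Mind the look-alikes: they are no part of the job. Of the things that look like the cap, take the one that is nearest to the robot's base at the start. Leave any green or purple look-alike of the chamber alone.

How it is judged:
By the outcome, as a careful person would: the job done as asked, in the order asked, and still so for the second after the job is handed in, with the robot touching nothing.
It also fails if it takes over 61 s, if anything falls off the work surface, if the arm or the gripper's body presses on something with over 40 N, if the wrist force passes 120 N, or if a joint passes its speed limit or range.

### The arm

A 7-joint arm with a two-finger parallel gripper is mounted at the origin on the work surface. World frame = base frame: x ahead of the robot, y to its left, z up, the work surface at z = 0. Lengths are in m, angles in rad, forces in N, time in s.
With the tool pointing down it reaches from about 0.4 to 0.75 m from the base axis. Payload 19.5 kg.
Tool frame: the origin (TCP) lies at the very end of the fingers, on their centre line; the grasp point (between the pads) lies 19 mm behind it; z points along the fingers, y is the line along which they close (so a half turn about z gives the same grasp; the last joint's range is limited). The gripper opens to 85 mm and grips with 20 to 120 N. Pads are 22 mm wide; open, the fingers measure 114 mm over their backs; the gripper's body (76 mm by 85 mm) begins 54 mm behind the grasp point. The pads swing forward as they close: fully open they stand 13 mm farther back than shut.
Start: joints at [-0.042, 0.707, -0.028, 1.485, 0.022, 0.951, -0.075], TCP at [0.575, 0, 0.193] pointing down, gripper open.
Joint ranges: [-2.71, 2.71], [-0.32, 2.16], [-1.57, 1.52], [0, 2.45], [-1.46, 4.6], [0, 2.02], [-2.83, 2.83]. Speed limits (rad/s): [1.89, 1.89, 2.57, 2.57, 3.01, 3.01, 3.01].

### API

Orientations are given as a rotation vector (axis times angle).
In Python, from workcell import env, camera, camera_model gives the robot as it stands. The module is installed in compiled form; this text tells all that it offers.
- The arm moves only by the shell command python3 -m crank 'ROWS' [FORCE]. ROWS is JSON, a list of rows, each a list of 3 entries, a list of its own where there are three numbers: the shift along the world's x, y, z in mm, then the turn about the world's z in units of 8 degrees (1.0 is 8 degrees), then the opening, from 0 (shut) to 1 (fully open). In form: [[[tx, ty, tz], spin, gripper], ...]. A call has 1 to 20 rows; each row is the pose to reach, as a shift and turn from the pose commanded when the call began; what a row does not reach only later rows make up. A row lasts 1/8 s, in which the tool goes at most 62.5 mm and 10.7 degrees, less where a joint would pass 70% of its speed; a pose out of reach is approached as far as the arm can. A call with a gripper value outside its range is refused whole. The fingers move at their own pace and stop on an object; FORCE is the grip in N (left out, the last holds). Time passes only in rows, so rows that repeat a pose let the fingers close. It gives the time, the measured TCP pose, the force, the opening and the grip force at its end, in the units of the state.
- env.state(): the state, without advancing time (a new reading comes with each control period).
- camera(name): name is "scene" or "side" or "wrist"; returns (picture, depth): 400x640x3 uint8, red, green, blue; 400x640 float32, m along the optical axis (not along the pixel's ray), 0 where there is no reading.
- camera_model(name): a dict with "camera_matrix" (3x3 intrinsics, pixels), "T" (4x4, takes a point from camera to world coordinates). Camera axes: x right, y down, z forward; pixel columns grow to the right and rows downward; lengths in m; the calibration is good to about 2 mm. A picture is of the moment at which its call begins: read the wrist's pose just before it. camera_model takes no time and is no camera call; for the wrist camera it gives the pose at the moment of the call.
- env.sign_off(): hands the job in; it is judged then, once.
The state is a dict: "time": time; "joints": joint angles; "dq": joint speeds; "tau": joint torques, N m; "position": TCP position; "ee_rot": TCP orientation; "wrist_force": force on the tool from outside, world axes, zero at the start; "moment": the same for the moment, N m; "width": finger opening in m; "gripper_force": force on a finger pad.
Only numpy, scipy, OpenCV 4.12 (cv2) and the standard library are available. Lean on these libraries where they do the work, as an engineer would, in place of code of your own. Each camera call takes 0.05 s, during which the arm holds its last target. There are 200 camera calls.

## Working session

There is one attempt and no reset: what is moved stays moved. The work goes in short steps, Python scripts to look and compute and a shell command to move; the robot and the scene stay as the last step left them, time stands still between calls to the robot, and variables do not carry over. Pictures are saved under pics/ and viewed, at most 10 in all, crops included, and the job is handed in when it is done.

```bash
mkdir -p pics
cat > h.py <<'E'
import numpy as np, cv2
from workcell import env, camera, camera_model
def snap(n,f):
    m=camera_model(n); im,d=camera(n); cv2.imwrite('pics/'+f+'.png',im[:,:,::-1]); np.savez('pics/'+f+'.npz',im=im,d=d,K=m['camera_matrix'],T=m['T'])
def load(f): return np.load('pics/'+f+'.npz')
def cloud(f):
    z=load(f); d=z['d']; K=z['K']; v,u=np.mgrid[0:d.shape[0],0:d.shape[1]]
    P=np.stack([(u-K[0,2])/K[0,0]*d,(v-K[1,2])/K[1,1]*d,d],-1)
    W=P@z['T'][:3,:3].T+z['T'][:3,3]; W[d==0]=np.nan
    return W
def ray(f,u,v,h):
    z=load(f);r=z['T'][:3,:3]@np.linalg.solve(z['K'],[u,v,1]);o=z['T'][:3,3];return o+r*(h-o[2])/r[2]
E
python3 - <<'E'
from h import *
s=env.state();print(s['time'],s['position'],s['ee_rot'],s['width'])
for n in ['scene','side','wrist']: snap(n,n+'0'); print(n,np.round(camera_model(n)['T'],3).tolist())
E
```

```text
0.0 [ 5.74684935e-01 -9.06138775e-06  1.92714985e-01] [-2.22094798e+00 -2.22082090e+00  1.29109172e-03] 0.0852846590299819
scene [[-0.499, 0.464, -0.732, 1.125], [0.866, 0.243, -0.437, 0.32], [-0.025, -0.852, -0.523, 0.495], [0.0, 0.0, 0.0, 1.0]]
side [[-0.769, -0.331, 0.547, -0.07], [-0.64, 0.376, -0.671, 0.736], [0.016, -0.866, -0.501, 0.663], [0.0, 0.0, 0.0, 1.0]]
wrist [[1.0, -0.0, 0.0, 0.575], [-0.0, -0.961, -0.277, 0.07], [0.0, 0.277, -0.961, 0.373], [0.0, 0.0, 0.0, 1.0]]
```

View pics/scene0.png

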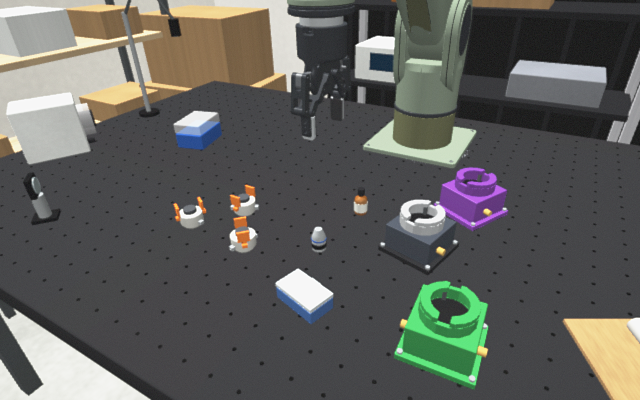

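View pics/wrist0.png

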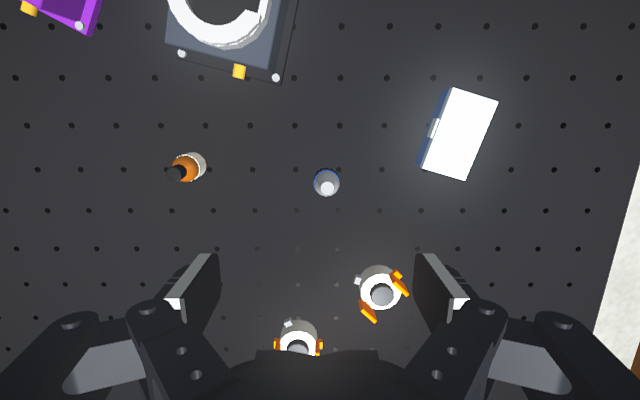

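The scene shows three caps at about (190,215), (245,203) and (243,238), with the dark chamber at (420,235) between the purple and green look-alikes. The wrist view shows two caps, at (380,290) and (298,345), the objective at (326,183), the oil at (185,168), and the dark chamber's ring at about (218,10).

Run:
```python
from h import *
for f,pts in [('scene0',[(190,210,.04),(244,202,.04),(243,234,.04),(422,213,.086)]),('wrist0',[(381,296,.04),(298,348,.04),(218,5,.086)])]:
    W=cloud(f)
    for u,v,h in pts:
        p=ray(f,u,v,h);print(f,u,v,p.round(3),np.hypot(p[0],p[1]).round(3),W[v,u].round(3))
# chamber from scene cloud
W=cloud('scene0');m=(W[...,2]>.082)&(W[...,2]<.09);
c=ray('scene0',422,213,.086);m&=np.hypot(W[...,0]-c[0],W[...,1]-c[1])<.06
print(m.sum(),cv2.minEnclosingCircle((W[m][:,:2]*1000).astype(np.float32)))
s=load('side0');cv2.imwrite('pics/side0b.png',s['im'][:,:,::-1])
# crop of ring
im=load('scene0')['im'][150:280,350:520,::-1];cv2.imwrite('pics/crop0.png',cv2.resize(im,None,fx=4,fy=4,interpolation=cv2.INTER_CUBIC))
```

```text
scene0 190 210 [ 0.648 -0.283  0.04 ] 0.707 [ 0.649 -0.282  0.041]
scene0 244 202 [ 0.57  -0.203  0.04 ] 0.605 [ 0.562 -0.211  0.033]
scene0 243 234 [ 0.662 -0.131  0.04 ] 0.675 [ 0.67  -0.123  0.048]
scene0 422 213 [0.506 0.16  0.086] 0.531 [0.466 0.15  0.06 ]
wrist0 381 296 [ 0.65  -0.141  0.04 ] 0.665 [ 0.65  -0.141  0.04 ]
wrist0 298 348 [ 0.552 -0.214  0.04 ] 0.592 [ 0.552 -0.215  0.039]
wrist0 218 5 [0.498 0.147 0.086] 0.519 [0.491 0.153 0.06 ]
488 ((496.9333190917969, 159.16293334960938), 42.173858642578125)
```

View pics/side0.png

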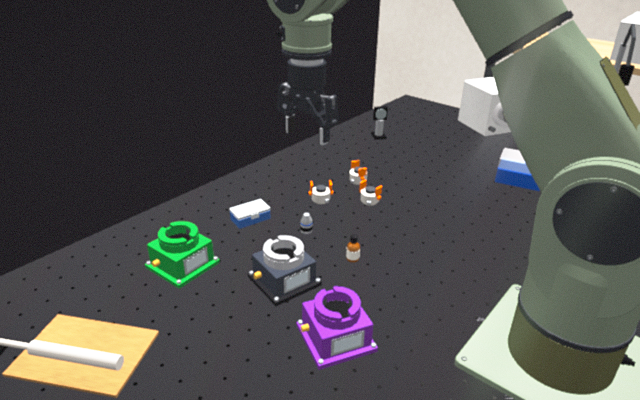

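Nearest cap is the one at (0.552,-0.214), 0.59 m away, with its tabs about along world x. The side view shows the dark chamber at (285,265) with its window facing the robot. I'll take a closer look at the cap.

```bash
python3 -m crank '[[[-10,-50,-15],0,1],[[-22,-105,-30],0,1],[[-22,-105,-30],0,1],[[-22,-105,-30],0,1]]' 20
python3 - <<'E'
from h import *
snap('wrist','w1')
im=load('w1')['im'];h=cv2.cvtColor(im,cv2.COLOR_RGB2HSV);W=cloud('w1')
m=(h[...,0]>5)&(h[...,0]<20)&(h[...,1]>150)&(h[...,2]>120)&(np.hypot(W[...,0]-.552,W[...,1]+.214)<.045)
P=W[m];print(m.sum(),P.min(0),P.max(0))
T=P[P[:,2]>.049]; k=T[:,0]<np.median(P[:,0]); mx=(P[:,0].min()+P[:,0].max())/2; k=T[:,0]<mx
print(k.sum(),(~k).sum());a=T[k].mean(0);b=T[~k].mean(0);print(a,b,(a+b)/2,np.degrees(np.arctan2(*(b-a)[[1,0]])))
c=(abs(W[...,2]-.04)<.0025)&(np.hypot(W[...,0]-.552,W[...,1]+.214)<.02);print(c.sum(),cv2.minEnclosingCircle((W[c][:,:2]*1000).astype(np.float32)))
E
```

```text
time: 0.65
position: [0.5531, -0.1045, 0.1632]
ee_rot: [-2.221, -2.221, -0.001]
wrist_force: [-0.3, 0.7, 0.4]
width: 0.0853
gripper_force: 0.0
107 [ 0.52062501 -0.23140071  0.0201653 ] [ 0.58144936 -0.20811086  0.05046259]
3 5
[ 0.52638997 -0.20915154  0.04970816] [ 0.57433524 -0.21166909  0.04938086] [ 0.55036261 -0.21041032  0.04954451] -3.0057670916103807
453 ((551.216796875, -220.84339904785156), 13.90718936920166)
```

View pics/w1.png

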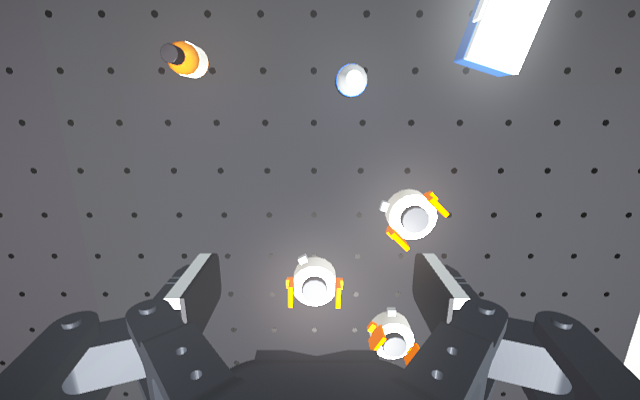

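Our cap is at (314,285), ears at (291,292) and (339,292), with a lug at (303,260); its neighbours are at (412,215) and (395,335). I'll get its angle from a crop.

Run:
```python
from h import *
im=load('w1')['im'][240:320,270:360,::-1];cv2.imwrite('pics/c1.png',cv2.resize(im,None,fx=7,fy=7,interpolation=cv2.INTER_CUBIC))
```

```text
(no output)
```

View pics/c1.png

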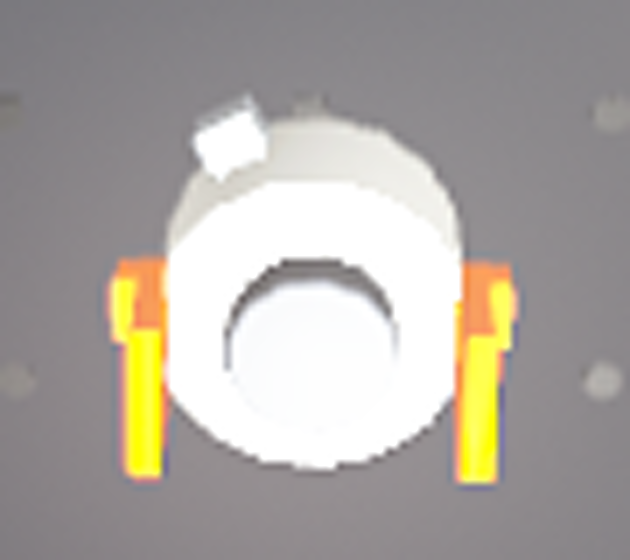

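The ears' top faces span zoomed columns 124–500, rows 330–480, tilted by only about −1°.

Run:
```python
from h import *
q=lambda x,y,h:ray('w1',270+(x+.5)/7-.5,240+(y+.5)/7-.5,h)
for x,y in [(124,330),(500,337),(124,478),(500,483)]: print(q(x,y,.0525).round(4))
print('crown',q(315,350,.04).round(4))
print('lug',q(229,145,.016).round(4))
print(env.state()['position'])
W=cloud('wrist0') # chamber foot/block top
```

```text
[ 0.5239 -0.2083  0.0525]
[ 0.5779 -0.2095  0.0525]
[ 0.5233 -0.2327  0.0525]
[ 0.5784 -0.2336  0.0525]
crown [ 0.5513 -0.2192  0.04  ]
lug [ 0.5376 -0.1973  0.016 ]
[ 0.55327354 -0.10395165  0.16326067]
```

```bash
python3 -m crank '[[[-2,-60,0],0,1],[[-2,-116,0],-0.1,1],[[-2,-116,-50],-0.1,1],[[-2,-116,-100],-0.1,1],[[-2,-116,-125],-0.1,1],[[-2,-116,-133],-0.1,1],[[-2,-116,-133],-0.1,1],[[-2,-116,-133],-0.1,1]]' 20;  python3 -m crank '[[[0,0,0],0,0.4],[[0,0,0],0,0.3],[[0,0,0],0,0.3],[[0,0,0],0,0.3],[[0,0,0],0,0.3],[[0,0,0],0,0.3],[[0,0,0],0,0.3]]' 20
```

```text
time: 1.7
position: [0.5517, -0.221, 0.0314]
ee_rot: [2.236, 2.205, 0.001]
wrist_force: [-0.7, -0.2, 0.6]
width: 0.0853
gripper_force: 0.0
time: 2.58
position: [0.5509, -0.221, 0.0301]
ee_rot: [-2.237, -2.206, 0.0]
wrist_force: [-0.9, -1.0, 0.0]
width: 0.0254
gripper_force: 0.0
```

Closed to 25 mm without contact, so I'll look.

Run:
```python
from h import *
snap('scene','s2');snap('side','d2');snap('wrist','w2')
a=load('s2')['im'][130:270,150:330,::-1];b=load('d2')['im'][120:240,250:410,::-1]
A=cv2.resize(a,(400,311),interpolation=cv2.INTER_CUBIC);B=cv2.resize(b,(400,300),interpolation=cv2.INTER_CUBIC)
cv2.imwrite('pics/c2.png',np.vstack([np.hstack([A[:300],B]),np.hstack([cv2.resize(load('w2')['im'][200:,120:520,::-1],(400,200)),B[:200]*0])]))
```

```text
(no output)
```

View pics/c2.png

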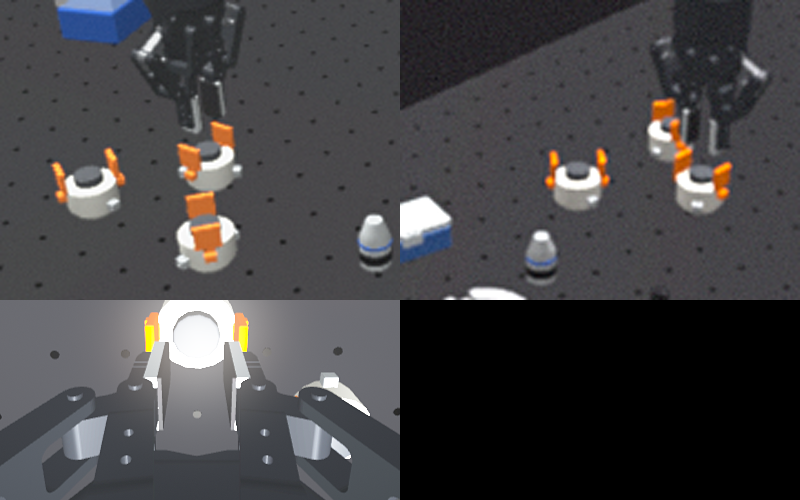

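The wrist view shows the fingers shut clear of the cap, on its −y side. I'll measure the cap's position with the scene and wrist cameras, before and after.

Run:
```python
from h import *
for f in ['scene0','s2','side0','d2','w1','w2']:
    W=cloud(f);im=load(f)['im'];h=cv2.cvtColor(im,cv2.COLOR_RGB2HSV)
    o=(h[...,0]>3)&(h[...,0]<32)&(h[...,1]>140)&(h[...,2]>110)
    d=np.hypot(W[...,0]-.552,W[...,1]+.205)<.05
    P=W[o&d];t=P[P[:,2]>.03]
    print(f,len(t),t.min(0).round(3) if len(t) else '',t.max(0).round(3) if len(t) else '')
s=env.state();print(s['position'],s['width'],s['time'])
print(camera_model('wrist')['T'].round(4).tolist())
# cap look-alikes in same views by wrist: dark/any cluster of finger tips near
W=cloud('s2');m=(np.hypot(W[...,0]-.551,W[...,1]+.221)<.06)&(W[...,2]>.055)&(W[...,2]<.08);P=W[m];print(P.min(0),P.max(0),np.median(P,0))
```

```text
scene0 168 [ 0.524 -0.235  0.03 ] [ 0.58  -0.209  0.054]
s2 171 [ 0.523 -0.234  0.031] [ 0.581 -0.208  0.054]
side0 99 [ 0.521 -0.235  0.031] [ 0.577 -0.206  0.055]
d2 105 [ 0.52  -0.235  0.03 ] [ 0.586 -0.207  0.118]
w1 323 [ 0.524 -0.234  0.031] [ 0.578 -0.208  0.054]
w2 586 [ 0.524 -0.226  0.03 ] [ 0.578 -0.209  0.053]
[ 0.55098534 -0.22097989  0.0301625 ] 0.02557257058170544 2.725
[[0.9999, -0.0138, -0.0029, 0.5517], [-0.0141, -0.9609, -0.2765, -0.1506], [0.001, 0.2766, -0.961, 0.2101], [0.0, 0.0, 0.0, 1.0]]
[ 0.52598506 -0.23263257  0.06805242] [ 0.57848994 -0.20900457  0.07989816] [ 0.54040425 -0.21556161  0.07557846]
```

The cap has not moved and is well aligned, but the fingertips look higher than the reported TCP. I'll measure their height.

Run:
```python
from h import *
for f,c in [('scene0',(.5747,0)),('side0',(.5747,0)),('s2',(.551,-.221)),('d2',(.551,-.221)),('w2',(.551,-.221))]:
    W=cloud(f);im=load(f)['im'].astype(int)
    grey=(im.max(-1)-im.min(-1))<40
    m=(abs(W[...,0]-c[0])<.06)&(abs(W[...,1]-c[1])<.03)&(W[...,2]>.056)&grey
    z=np.sort(W[m][:,2]);print(f,m.sum(),z[:12].round(4))
    P=W[m];k=P[:,2]<z[0]+.01;print(P[k].min(0).round(3),P[k].max(0).round(3))
```

```text
scene0 4424 [0.2434 0.2436 0.2438 0.2441 0.2442 0.2443 0.2443 0.2444 0.2445 0.2449
 0.245  0.245 ]
[ 0.525 -0.01   0.243] [0.631 0.012 0.253]
side0 3247 [0.2452 0.2454 0.2457 0.2457 0.2458 0.2458 0.2459 0.2462 0.2464 0.2466
 0.2469 0.2472]
[ 0.519 -0.011  0.245] [0.63  0.012 0.255]
s2 4321 [0.0681 0.0681 0.0691 0.0693 0.0697 0.0699 0.0699 0.07   0.07   0.0702
 0.0702 0.0702]
[ 0.534 -0.233  0.068] [ 0.577 -0.209  0.078]
d2 2527 [0.0696 0.07   0.0704 0.0704 0.0707 0.0714 0.0717 0.0718 0.0724 0.0728
 0.0733 0.0734]
[ 0.525 -0.233  0.07 ] [ 0.574 -0.209  0.079]
w2 45386 [0.0671 0.0673 0.0677 0.0679 0.0679 0.068  0.0682 0.0684 0.0684 0.0684
 0.0685 0.0686]
[ 0.525 -0.232  0.067] [ 0.576 -0.209  0.077]
```

The real fingertips stand about 37 mm above the reported TCP, and all three cameras agree at both heights; xy agrees. So the reported z is biased, and I'll go by the images. For tips at about 31 mm when squeezed, I lower 39 mm with the fingers open.

```bash
python3 -m crank '[[[0,0,0],0,1],[[0,0,0],0,1],[[0,0,0],0,1],[[0,0,0],0,1],[[0,0,0],0,1],[[0,0,0],0,1],[[0,0,-15],0,1],[[0,0,-30],0,1],[[0,0,-39],0,1],[[0,0,-39],0,1],[[0,0,-39],0,1]]' 20;  python3 -m crank '[[[0,0,0],0,0.75],[[0,0,0],0,0.65],[[0,0,0],0,0.55],[[0,0,0],0,0.45],[[0,0,0],0,0.4],[[0,0,0],0,0.4],[[0,0,0],0,0.4],[[0,0,0],0,0.4]]' 20
python3 - <<'E'
from h import *
snap('scene','s3')
W=cloud('s3');im=load('s3')['im'];h=cv2.cvtColor(im,cv2.COLOR_RGB2HSV)
o=(h[...,0]>3)&(h[...,0]<32)&(h[...,1]>140)&(h[...,2]>110)&(np.hypot(W[...,0]-.552,W[...,1]+.22)<.05)&(W[...,2]>.03)
P=W[o];print(P.min(0),P.max(0))
a=im[130:250,190:320,::-1];cv2.imwrite('pics/c3.png',cv2.resize(a,None,fx=5,fy=5,interpolation=cv2.INTER_CUBIC))
E
```

```text
time: 4.1
position: [0.5511, -0.221, -0.0086]
ee_rot: [2.237, 2.206, 0.0]
wrist_force: [-0.1, 0.1, -0.2]
width: 0.0857
gripper_force: 0.0
time: 5.1
position: [0.5511, -0.2212, -0.0081]
ee_rot: [2.237, 2.205, 0.0]
wrist_force: [-4.3, 0.6, 12.1]
width: 0.0411
gripper_force: 18.9
[ 0.53033455 -0.23345916  0.03240539] [ 0.57429908 -0.2072476   0.05432503]
```

Both tabs are squeezed (41 mm, 19 N). Lift, then carry it to look at the ring from close by.

```bash
python3 -m crank '[[[0,0,5],0,0.4],[[0,0,20],0,0.4],[[0,0,60],0,0.4],[[0,0,110],0,0.4],[[0,0,130],0,0.4],[[0,0,130],0,0.4]]' 20 && python3 -m crank '[[[-8,45,0],0,0.4],[[-18,100,0],0,0.4],[[-27,155,0],0,0.4],[[-36,210,0],0,0.4],[[-45,265,0],0,0.4],[[-52,310,0],0,0.4],[[-54,330,0],0,0.4],[[-54,330,0],0,0.4],[[-54,330,0],0,0.4],[[-54,330,0],0,0.4]]'
python3 - <<'E'
from h import *
snap('wrist','w4');snap('scene','s4')
E
```

```text
time: 5.9
position: [0.5516, -0.2213, 0.123]
ee_rot: [2.235, 2.204, 0.002]
wrist_force: [0.4, 0.4, -3.0]
width: 0.0398
gripper_force: 21.6
time: 7.15
position: [0.497, 0.108, 0.121]
ee_rot: [2.238, 2.204, -0.001]
wrist_force: [0.1, 0.4, -2.6]
width: 0.0399
gripper_force: 21.6
```

View pics/w4.png

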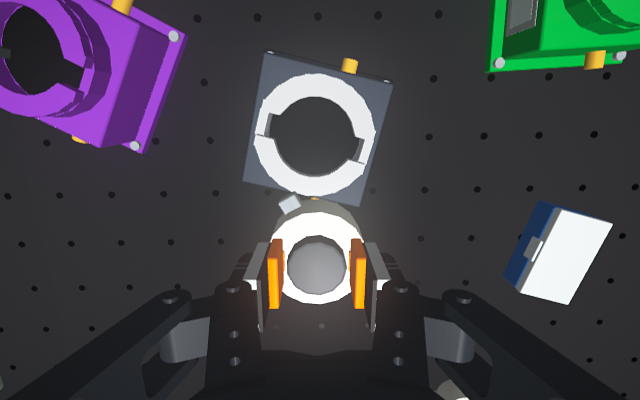

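The dark chamber's ring is centred at about (315,134), with slots at the left (262,124) and right (362,150). The cap is held at (316,265), upright. Now measuring the ring centre, slot angle and cap pose in the hand.

Run:
```python
from h import *
from scipy.optimize import least_squares
W=cloud('w4');v,u=np.mgrid[0:400,0:640]
near=np.hypot(u-315,v-134)<75
m=near&(abs(W[...,2]-.086)<.003);P=W[m]
print(m.sum(),np.median(P[:,2]))
# outer/inner boundary via contour in top view raster
R=np.zeros((500,500),np.uint8);ij=((P[:,:2]-[.497,.159])*2000*2/2+250).astype(int)  # 0.5mm/px
R[ij[:,1],ij[:,0]]=255;R=cv2.morphologyEx(R,cv2.MORPH_CLOSE,np.ones((5,5),np.uint8))
c=max(cv2.findContours(R,cv2.RETR_EXTERNAL,cv2.CHAIN_APPROX_NONE)[0],key=cv2.contourArea)
(cx,cy),r=cv2.minEnclosingCircle(c);print('enc',cx/2000-.125+.497,cy/2000-.125+.159,r/2)
q=P[:,:2];o=[]
ctr=np.array([cx/2000-.125+.497,cy/2000-.125+.159])
for _ in range(5):
    d=q-ctr;a=np.arctan2(d[:,1],d[:,0]);rr=np.hypot(d[:,0],d[:,1]);b=np.floor((a+np.pi)/np.radians(6)).astype(int)
    pts=np.array([q[b==k][np.argmax(rr[b==k])] for k in np.unique(b)])
    s=least_squares(lambda p:np.hypot(pts[:,0]-p[0],pts[:,1]-p[1])-p[2],[*ctr,.04],loss='soft_l1',f_scale=.0007);ctr=s.x[:2]
print('fit',s.x)
d=q-ctr;a=np.degrees(np.arctan2(d[:,1],d[:,0]))%360;rr=np.hypot(d[:,0],d[:,1])
k=(rr>.0275)&(rr<.031);H=np.histogram(a[k],np.arange(0,361,3))[0];print(H.tolist())
# block top edges -> chamber axis
m=(abs(W[...,2]-.06)<.003)&(np.hypot(u-315,v-134)<130)&(np.hypot(W[...,0]-ctr[0],W[...,1]-ctr[1])<.07)
print('block',m.sum(),cv2.minAreaRect((W[m][:,:2]*1000).astype(np.float32)))
# cap: crown top
m=(np.hypot(u-316,v-266)<28);Q=W[m];print('crown',np.median(Q[:,2]),cv2.minEnclosingCircle((Q[abs(Q[:,2]-np.median(Q[:,2]))<.002][:,:2]*1000).astype(np.float32)))
m=(np.hypot(u-318,v-245)<60)&(abs(W[...,2]-np.median(Q[:,2])+.01)<.002);print('plugtop',m.sum(),np.median(W[m][:,2]))
s=env.state();print(s['position'],s['wrist_force'])
import json
im=load('w4')['im'][60:210,230:400,::-1];cv2.imwrite('pics/c4.png',cv2.resize(im,None,fx=4.6,fy=4,interpolation=cv2.INTER_CUBIC) if 0 else cv2.resize(im,None,fx=4,fy=4,interpolation=cv2.INTER_CUBIC))
```

```text
5479 0.08529484525214659
enc 0.49275 0.14700000000000002 37.57081604003906
fit [0.49625946 0.15840925 0.03919039]
[12, 14, 12, 13, 13, 15, 12, 13, 13, 14, 14, 14, 13, 15, 13, 14, 13, 14, 14, 14, 14, 14, 13, 15, 14, 13, 15, 14, 15, 12, 17, 11, 15, 13, 17, 12, 16, 12, 15, 13, 14, 15, 13, 15, 12, 15, 13, 12, 14, 4, 0, 0, 0, 0, 0, 0, 0, 0, 0, 4, 15, 13, 12, 9, 12, 13, 12, 11, 15, 10, 13, 12, 11, 12, 11, 12, 10, 11, 12, 11, 12, 12, 12, 10, 11, 11, 12, 11, 11, 11, 13, 13, 11, 13, 12, 11, 12, 11, 11, 12, 11, 11, 12, 12, 11, 12, 12, 12, 13, 6, 0, 0, 0, 0, 0, 0, 0, 0, 0, 1]
block 10282 ((496.3330383300781, 158.38095092773438), (93.90301513671875, 94.06488037109375), 76.02154541015625)
crown nan ((0.0, 0.0), 0.0)
plugtop 0 nan
[0.4970362  0.1083064  0.12109954] [ 0.63032299  0.97375537 -1.66941352]
  return _methods._mean(a, axis=axis, dtype=dtype,
  ret = ret.dtype.type(ret / rcount)
```

View pics/c4.png

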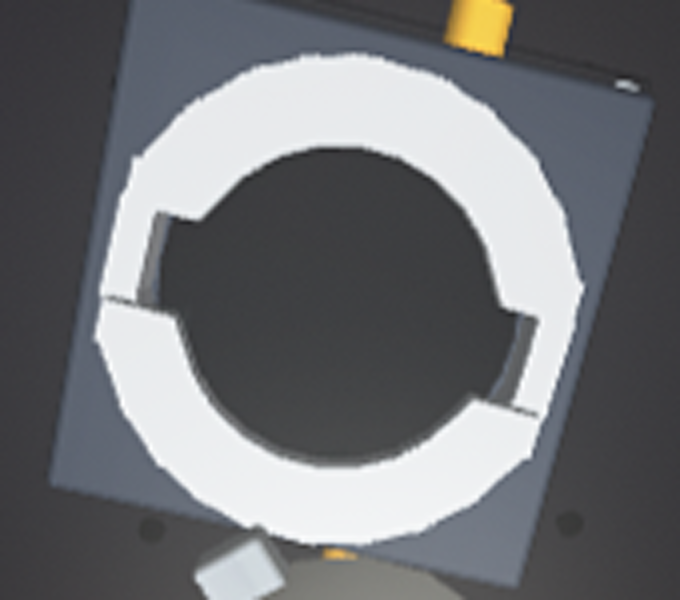

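The slot line is at −16.1° (both slots agree to 0.3°, and the chamber axis is −14°). The ring and block centres agree at (0.4963, 0.1584). So the cap enters at +43.9°. A check of the cap's offset in the hand follows.

Run:
```python
from h import *
im=load('w4')['im'];g=im.astype(int).sum(-1)
# crown = grey disc inside white; ears inner edges and crown extents on rows
for r in (255,265,275): print(r,''.join('%d '%(x//30) for x in g[r,255:378:3]))
col=g[200:310,316];print(''.join('%d '%(x//30) for x in col[::2]))
W=cloud('s4');m=(np.hypot(W[...,0]-.497,W[...,1]-.108)<.04)&(W[...,2]>.11)&(W[...,2]<.19)
i=load('s4')['im'].astype(int);P=W[m&(i.min(-1)>150)];print('scene white',len(P),P.min(0).round(4),P.max(0).round(4))
h=cv2.cvtColor(load('s4')['im'],cv2.COLOR_RGB2HSV);P=W[m&(h[...,1]>150)&(h[...,0]<30)];print('ears',P.min(0).round(4),P.max(0).round(4))
for v in (234,297): print(ray('w4',316,v,.169).round(4))
for u in (286,346): print(ray('w4',u,266,.169).round(4))
```

```text
255 10 10 10 9 7 9 9 9 10 11 25 8 8 13 14 14 14 14 14 14 15 15 15 15 15 15 15 14 13 9 25 25 9 9 9 9 9 6 10 10 10 
265 10 10 7 6 10 14 15 14 10 10 25 11 14 14 14 14 15 15 15 15 16 16 16 15 15 15 15 15 15 15 9 24 9 9 15 16 15 5 6 7 10 
275 10 5 5 5 7 14 15 15 10 9 25 15 14 14 15 15 15 15 16 16 16 16 16 16 16 16 16 16 16 14 25 25 9 9 15 16 15 5 5 5 5 
12 12 12 12 12 12 20 25 25 25 25 25 25 25 25 25 25 25 8 8 8 10 13 14 14 14 14 15 15 15 15 15 15 16 16 16 16 16 16 16 16 16 16 16 16 16 16 17 25 25 25 25 6 7 7 
scene white 392 [0.472  0.0807 0.1336] [0.5256 0.136  0.1806]
ears [0.4759 0.1029 0.1484] [0.5239 0.1206 0.1816]
[0.497 0.125 0.169]
[0.4965 0.0938 0.169 ]
[0.4834 0.1099 0.169 ]
[0.5102 0.1094 0.169 ]
```

```bash
python3 -m crank '[[[0,25,0],1.2,0.4],[[-1,50,0],2.4,0.4],[[-1,50,0],3.6,0.4],[[-1,50,0],4.8,0.4],[[-1,50,0],5.6,0.4],[[-1,50,-15],5.6,0.4],[[-1,50,-30],5.6,0.4],[[-1,50,-38],5.6,0.4],[[-1,50,-38],5.6,0.4],[[-1,50,-38],5.6,0.4],[[-1,50,-38],5.6,0.4]]'
python3 - <<'E'
from h import *
s=env.state();print(s['position'].round(4),s['wrist_force'],s['ee_rot'])
snap('scene','s5');snap('side','d5')
a=load('s5')['im'][150:270,360:500,::-1];b=load('d5')['im'][190:310,220:360,::-1]
cv2.imwrite('pics/c5.png',np.hstack([cv2.resize(x,(400,343),interpolation=cv2.INTER_CUBIC) for x in (a,b)]))
E
```

```text
time: 8.62
position: [0.4962, 0.159, 0.0836]
ee_rot: [1.228, 2.891, 0.001]
wrist_force: [0.1, -0.4, -1.6]
width: 0.0398
gripper_force: 21.6
[0.4962 0.159  0.0836] [ 0.12173402 -0.36663548 -1.55223044] [1.22753530e+00 2.89130162e+00 5.21993403e-04]
```

View pics/c5.png

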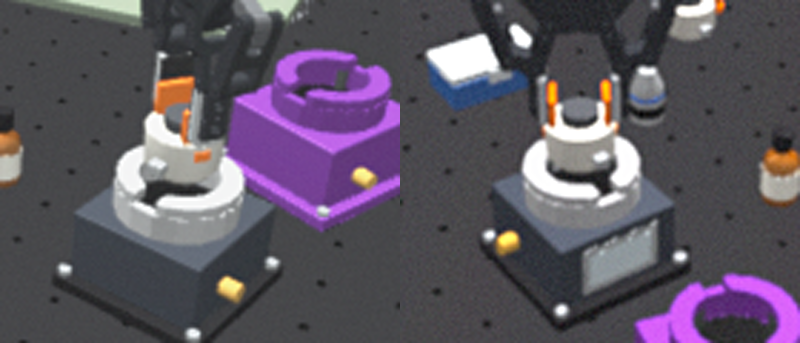

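The cap sits just above the ring, lugs over the slots in both views, at 44.0° as wanted. Lowering gently.

```bash
python3 -m crank '[[[0,-0.5,-4],0,0.4],[[0,-0.5,-8],0,0.4],[[0,-0.5,-12],0,0.4],[[0,-0.5,-12],0,0.4]]'
python3 - <<'E'
from h import *
s=env.state();print(s['wrist_force'],s['moment'],s['position'])
E
```

```text
time: 9.22
position: [0.4958, 0.1585, 0.0708]
ee_rot: [-1.227, -2.891, 0.001]
wrist_force: [0.2, 0.7, -1.6]
width: 0.04
gripper_force: 21.6
[ 0.190377    0.67777975 -1.58154644] [0.03159159 0.02948502 0.05042495] [0.49579582 0.15845771 0.07080435]
```

```bash
python3 -m crank '[[[0,0,-2],0,0.4],[[0,0,-4],0,0.4],[[0,0,-6],0,0.4],[[0,0,-6],0,0.4]]';python3 -m crank '[[[0,0,-2],0,0.4],[[0,0,-4],0,0.4],[[0,0,-6],0,0.4],[[0,0,-8],0,0.4],[[0,0,-8],0,0.4]]'
```

```text
time: 9.72
position: [0.4959, 0.1585, 0.065]
ee_rot: [-1.227, -2.892, 0.0]
wrist_force: [0.5, -0.1, -1.8]
width: 0.04
gripper_force: 21.6
time: 10.35
position: [0.4959, 0.1585, 0.057]
ee_rot: [-1.227, -2.892, 0.0]
wrist_force: [-0.9, -0.5, -2.1]
width: 0.0402
gripper_force: 21.6
```

Passing freely (underside about 65 mm). The last few mm go in small steps, watching the force.

```bash
python3 -m crank '[[[0,0,-1],0,0.4],[[0,0,-2],0,0.4],[[0,0,-3],0,0.4],[[0,0,-3.5],0,0.4],[[0,0,-3.5],0,0.4]]';python3 -m crank '[[[0,0,-0.5],0,0.4],[[0,0,-1],0,0.4],[[0,0,-1],0,0.4]]'
```

```text
time: 10.98
position: [0.496, 0.1585, 0.0537]
ee_rot: [-1.228, -2.892, 0.0]
wrist_force: [0.2, -0.8, -1.3]
width: 0.0407
gripper_force: 21.6
time: 11.35
position: [0.4959, 0.1585, 0.0526]
ee_rot: [-1.227, -2.892, 0.0]
wrist_force: [-0.3, 0.3, -1.4]
width: 0.0401
gripper_force: 21.6
```

```bash
python3 -m crank '[[[0,0,-0.5],0,0.4],[[0,0,-1],0,0.4],[[0,0,-1],0,0.4]]';python3 -m crank '[[[0,0,-0.3],0,0.4],[[0,0,-0.6],0,0.4],[[0,0,-0.6],0,0.4]]'
```

```text
time: 11.72
position: [0.496, 0.1585, 0.0521]
ee_rot: [1.227, 2.892, 0.0]
wrist_force: [-2.4, -1.0, 10.2]
width: 0.0399
gripper_force: 24.5
time: 12.1
position: [0.4961, 0.1585, 0.052]
ee_rot: [1.227, 2.891, 0.0]
wrist_force: [-5.0, -1.9, 23.5]
width: 0.0403
gripper_force: 27.5
```

Home, exactly where predicted (reported 0.052). Relax the push, then turn clockwise.

```bash
python3 -m crank '[[[0,0,0.5],0,0.4],[[0,0,1],0,0.4],[[0,0,1],0,0.4]]'; python3 -m crank '[[[0,0,0],-0.5,0.4],[[0,0,0],-1.2,0.4],[[0,0,0],-1.9,0.4],[[0,0,0],-2.6,0.4],[[0,0,0],-2.6,0.4]]'; python3 -c "
from h import *
s=env.state();print(s['wrist_force'],s['moment'])"
```

```text
time: 12.48
position: [0.496, 0.1585, 0.0522]
ee_rot: [1.228, 2.892, -0.0]
wrist_force: [-1.6, -0.7, 5.1]
width: 0.0399
gripper_force: 23.2
time: 13.1
position: [0.4962, 0.1587, 0.0522]
ee_rot: [1.728, 2.623, 0.001]
wrist_force: [0.8, 1.3, 4.3]
width: 0.0402
gripper_force: 22.9
[0.82784965 1.31996823 4.28570333] [ 0.15140545 -0.13867766 -0.01262051]
```

```bash
python3 -m crank '[[[0,0,0],-0.7,0.4],[[0,0,0],-1.4,0.4],[[0,0,0],-2.1,0.4],[[0,0,0],-2.8,0.4],[[0,0,0],-3.5,0.4],[[0,0,0],-4.1,0.4],[[0,0,0],-4.1,0.4]]'; python3 -c "
from h import *
s=env.state();r=s['ee_rot'];print(s['wrist_force'],s['moment'],2*np.degrees(np.arctan2(r[1],r[0]))-90)"
```

```text
time: 13.98
position: [0.4962, 0.1586, 0.0522]
ee_rot: [2.397, 2.031, 0.001]
wrist_force: [0.2, 0.3, 5.3]
width: 0.0399
gripper_force: 23.2
[0.23242042 0.31012517 5.26831127] [ 0.09370681 -0.21049615 -0.00225517] -9.455637024823162
```

Now at −9.5°; the stop should be near −16°. Approach in small steps, watching the moment.

```bash
cat > st.py <<'E'
from h import *
s=env.state();r=s['ee_rot'];print(s['wrist_force'].round(1),s['moment'].round(3),2*np.degrees(np.arctan2(r[1],r[0]))-90)
E
python3 -m crank '[[[0,0,0],-0.25,0.4],[[0,0,0],-0.5,0.4],[[0,0,0],-0.5,0.4]]'; python3 st.py;python3 -m crank '[[[0,0,0],-0.15,0.4],[[0,0,0],-0.25,0.4],[[0,0,0],-0.25,0.4]]'; python3 st.py
```

```text
time: 14.35
position: [0.4962, 0.1585, 0.0522]
ee_rot: [2.467, 1.945, 0.001]
wrist_force: [1.6, -0.0, 5.8]
width: 0.0394
gripper_force: 23.2
[ 1.6 -0.   5.8] [ 0.14  -0.237 -0.024] -13.479725424557614
time: 14.72
position: [0.4961, 0.1585, 0.0522]
ee_rot: [2.5, 1.903, 0.0]
wrist_force: [0.7, 1.1, 5.9]
width: 0.04
gripper_force: 23.3
[0.7 1.1 5.9] [ 0.076 -0.188  0.008] -15.45701889022034
```

```bash
python3 -m crank '[[[0,0,0],-0.1,0.4],[[0,0,0],-0.1,0.4]]'; python3 st.py;python3 -m crank '[[[0,0,0],-0.1,0.4],[[0,0,0],-0.1,0.4]]'; python3 st.py
```

```text
time: 14.98
position: [0.4963, 0.1585, 0.0522]
ee_rot: [2.513, 1.884, 0.001]
wrist_force: [1.6, 0.1, 5.2]
width: 0.0401
gripper_force: 23.2
[1.6 0.1 5.2] [ 0.112 -0.469  0.109] -16.28137405540062
time: 15.22
position: [0.4966, 0.1586, 0.0522]
ee_rot: [2.528, 1.865, 0.002]
wrist_force: [6.0, 0.5, 3.7]
width: 0.04
gripper_force: 22.8
[6.  0.5 3.7] [ 0.092 -1.246  0.232] -17.162970982727145
```

The stop is met at about −16° (moment rising). Ease off slightly and release.

```bash
python3 -m crank '[[[0,0,0],0.1,0.4],[[0,0,0],0.1,0.5],[[0,0,0],0.1,0.55],[[0,0,0],0.1,0.6],[[0,0,0],0.1,0.65],[[0,0,0],0.1,0.75],[[0,0,0],0.1,0.9],[[0,0,0],0.1,0.9],[[0,0,0],0.1,0.9]]'; python3 st.py; python3 -m crank '[[[0,0,15],0,0.9],[[0,0,50],0,0.9],[[0,0,110],0,0.9],[[0,-50,130],0,0.9],[[0,-50,130],0,0.9],[[0,-50,130],0,0.9]]'
python3 - <<'E'
from h import *
snap('wrist','w6');snap('scene','s6')
W=cloud('w6');im=load('w6')['im'];h=cv2.cvtColor(im,cv2.COLOR_RGB2HSV)
o=(h[...,0]>3)&(h[...,0]<32)&(h[...,1]>140)&(h[...,2]>110)&(np.hypot(W[...,0]-.4963,W[...,1]-.1584)<.04)&(W[...,2]>.09);P=W[o]
d=P[:,:2]-[.4963,.1584];t=np.radians(-16.1);x=d@[np.cos(t),np.sin(t)];y=d@[-np.sin(t),np.cos(t)]
print(len(P),P[:,2].max(),x.min(),x.max(),y[x<0].mean(),y[x>0].mean())
a=im[60:220,220:410,::-1];b=load('s6')['im'][150:270,360:500,::-1]
cv2.imwrite('pics/c6.png',np.hstack([cv2.resize(x,(400,340),interpolation=cv2.INTER_CUBIC) for x in (a,b)]))
E
```

```text
time: 16.35
position: [0.4959, 0.1585, 0.0521]
ee_rot: [-2.515, -1.882, 0.0]
wrist_force: [-0.2, 0.3, 0.8]
width: 0.0768
gripper_force: 0.0
[-0.2  0.3  0.8] [-0.021  0.003 -0.036] -376.40209731937716
time: 17.1
position: [0.4959, 0.1089, 0.1825]
ee_rot: [-2.515, -1.882, -0.001]
wrist_force: [0.0, 0.5, 0.7]
width: 0.0767
gripper_force: 0.0
493 0.11384976433543559 -0.026715345693237243 0.027010285895413853 0.0003426602317122294 0.000246767205056247
```

View pics/c6.png

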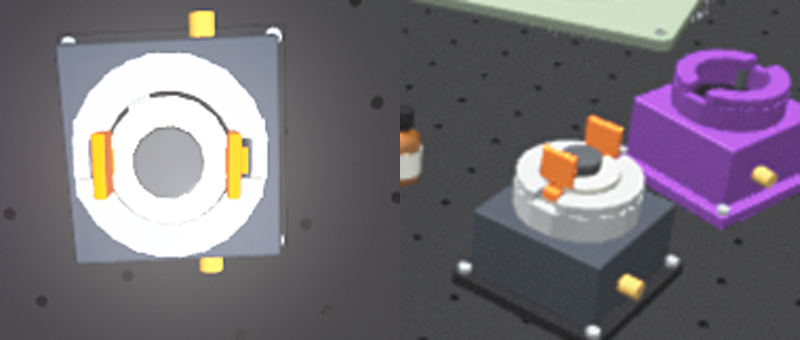

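The cap is home. The ears stand 54 mm across, so they are fully sprung out; they lie along the slot line, tops at 113 mm, with a tooth visible in each slot. The robot is clear.

```bash
python3 -c "
from workcell import env
print(env.sign_off())"
```

```text
the job is handed in; nothing more can be done
None
```

The cap is fully home in the chamber's ring, turned clockwise to its stop and locked with both tabs sprung out; the robot is clear and the job was handed in at about 17 s, with no verdict returned.

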